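# Key a specimen carrier onto its test stand

### The arm

A 6-joint arm with a two-finger parallel gripper is mounted at the origin on the work surface. World frame = base frame: x ahead of the robot, y to its left, z up, the work surface at z = 0. Lengths are in m, angles in rad, forces in N, time in s.
With the tool pointing down it reaches from about 0.35 to 0.975 m from the base axis. Payload 4.9 kg.
Tool frame: the origin (TCP) lies midway between the tips of the shut fingers; the grasp point (between the pads) lies 19 mm behind it; z points along the fingers, y is the line along which they close (so a half turn about z gives the same grasp; the last joint's range is limited). The gripper opens to 85 mm and grips with 20 to 120 N. Pads are 22 mm wide; open, the fingers measure 114 mm over their backs; the gripper's body (76 mm by 85 mm) begins 54 mm behind the grasp point. The pads swing forward as they close: fully open they stand 13 mm farther back than shut.
Start: joints at [-1.386, 0.053, 1.613, -0, 1.476, -0.119], TCP at [0.187, -0.596, 0.231] pointing down, gripper open.
Joint ranges: [-3.01, 3.01], [-1.01, 2.22], [0.06, 2.58], [-1.02, 4.17], [0.09, 2.62], [-3.14, 3.14]. Speed limits (rad/s): [2.57, 2.57, 3.14, 3.14, 3.14, 3.14].

### API

Orientations are given as a rotation vector (axis times angle).
In Python, from station import ctrl gives the robot as it stands.
- The arm moves only by the shell command python3 -m handwheel 'ROWS' [FORCE]. ROWS is JSON, a list of rows, each an object with "gripper": the gripper command: -1 is fully open, 1 is shut, values between are in proportion; "offset": the shift along the tool's x, y, z in mm, a list of three; "rotation": the turn, a rotation vector about the tool's x, y, z in rad, a list of three. A call has exactly 8 rows; each row is the pose to reach, as a shift and turn from the pose commanded when the call began, along the tool's axes at that moment; what a row does not reach only later rows make up. A row lasts 1/8 s, in which the tool goes at most 62.5 mm and 10.7 degrees, less where a joint would pass 70% of its speed; a pose out of reach is approached as far as the arm can. A call with a gripper value outside its range is refused whole. The fingers move at their own pace and stop on an object; FORCE is the grip in N (left out, the last holds). Time passes only in rows, so rows that repeat a pose let the fingers close, or fill a call up. It gives the time, the measured TCP pose, the force, the opening and the grip force at its end, in the units of the state.
- ctrl.get_obs(): the state, without advancing time (a new reading comes with each control period).
- ctrl.get_image(name): name is "scene" or "top" or "wrist"; returns a dict with "image" (420x560x3 uint8, red, green, blue), "fovy" (degrees; the focal length in pixels is half the picture's height over the tangent of half this angle, whatever the lens; pixels are square), "cx", "cy" (the principal point, pixels), "xyz" and "attitude" of the camera in the world. Camera axes: x right, y up, looking along -z (the intrinsics and any distortion apply to the point x, -y, -z); pixel columns grow to the right and rows downward; lengths in m; the calibration is good to about 2 mm. A picture is of the moment at which its call begins. There is no depth.
- ctrl.finish_job(): hands the job in; it is judged then, once.
The state is a dict: "t": time; "q": joint angles; "dq": joint speeds; "effort": joint torques, N m; "tool_pos": TCP position; "tool_rot": TCP orientation; "contact_force": force on the tool from outside, world axes, zero at the start; "wrist_torque": the same for the moment, N m; "opening": finger opening in m; "grip_force": force on a finger pad.
Only numpy, scipy, OpenCV 4.12 (cv2) and the standard library are available. Lean on these libraries where they do the work, as an engineer would, in place of code of your own. Each camera call takes 0.05 s, during which the arm holds its last target. There are 200 camera calls.

### The job

With a fingertip, turn the round steel specimen carrier on its stand (its small upright peg is there to push on) until the notch in its rim is above the stand's index pin; then press the carrier down until it is fully home and level on its seat, and take the hand away. Only push and press it: do not lift it, and leave the cooler, the clear box and the spare specimen where they stand.

Things in the scene. Friction and masses are not known exactly. Their poses are not given: they have to be found in the camera images.
- fixture: Test stand, fixed to the table (position and yaw vary): white housing 180 x 150 mm (its x, y), top 40 mm above the table. Origin at the centre of its underside, at table height. On its +x side stands a dark post (15 x 22 mm, top 62 mm above the table, 61 to 76 mm from the centre) that holds the index pin.
- pin (a point): Point on top of the index pin, 43 mm from the stand's centre along the stand's +x, 56 mm above the table. The pin is a round steel dowel 8 mm thick, level, pointing from the dark post inwards to the stand's centre, ending 39 mm from it. It stops the carrier from going down unless the notch is above it.
- seat (a point): Centre of the stand's fixed dark seat ring (96 mm across, top 46 mm above the table), right above the stand's origin. In the ring stands a round steel hub, 68 mm across, that carries the carrier. The hub slides straight down 12 mm when the carrier is pressed with about 3 to 7 N; it is stiff and stays where it is left.
- carrier: Loose round steel carrier, 100 mm across, 16 mm thick, 0.40 to 0.65 kg; a brown specimen flush in its top may be pressed. Origin: centre of its underside, z up, +x to the notch. At the start its underside is 58 mm and its top 74 mm above the table, 2 mm clear over the pin; seated 46 and 62 mm. It sits on the hub and its central boss (blind bore, 1 mm play), turns on it both ways, with light friction.
- notch (a point): Middle of the notch in the carrier's rim, at the level of its top, 43 mm from its centre along its +x. The notch is 14 mm wide, goes through the full thickness, and runs from 36 mm radius out through the rim (50 mm).
- peg (a point): Top of the carrier's upright steel finger peg, polished: 10 mm thick, standing 21 mm above the carrier's top, 40 mm from its centre on the side opposite to the notch. Push it sideways to turn the carrier.
- cooler: Bystander, loose: finned heat sink with a black fan, 68 x 90 x 90 mm high. Origin at its underside. Stands beside the stand.
- clearbox: Bystander, loose: clear plastic sample box 72 x 57 x 33 mm high. Origin at the centre of its underside.
- spare: Bystander, loose: spare brown specimen disc, 42 mm across, 12 mm thick, lying on the table. Origin at the centre of its underside.
Things that resemble listed ones, but are neither listed nor needed, are in the scene too. Several things have the shape of the carrier; the one meant has the colours described above. Leave any turquoise look-alike of the fixture alone.

How it is judged:
By the outcome, as a careful person would: the job done as asked, in the order asked, and still so for the second after the job is handed in, with the robot touching nothing.
It also fails if it takes over 64 s, if anything falls off the work surface, if the arm or the gripper's body presses on something with over 40 N, if the wrist force passes 120 N, or if a joint passes its speed limit or range.

## Working session

There is one attempt and no reset: what is moved stays moved. The work goes in short steps, Python scripts to look and compute and a shell command to move; the robot and the scene stay as the last step left them, time stands still between calls to the robot, and variables do not carry over. Pictures are saved under pics/ and viewed, at most 10 in all, crops included, and the job is handed in when it is done.

```bash
ls; mkdir -p pics; cat > h.py <<'E'
import numpy as np, cv2
from scipy.spatial.transform import Rotation as R
from station import ctrl
def cam(n):
    d=ctrl.get_image(n); return d
def save(d,f,crop=None,s=1):
    im=d["image"][:,:,::-1]
    if crop: a,b,c,e=crop; im=im[b:e,a:c]
    cv2.imwrite(f,cv2.resize(im,None,fx=s,fy=s,interpolation=cv2.INTER_CUBIC))
def rot(d):
    a=np.array(d["attitude"],float)
    return a if a.shape==(3,3) else (R.from_rotvec(a).as_matrix() if a.size==3 else a.reshape(3,3))
def f(d): return 210/np.tan(np.radians(d["fovy"])/2)
def ray(d,u,v):
    r=rot(d)@np.array([(u-d["cx"])/f(d),-(v-d["cy"])/f(d),-1]); return np.array(d["xyz"]),r
def atz(d,u,v,z):
    o,r=ray(d,u,v); return o+r*(z-o[2])/r[2]
def proj(d,p):
    c=rot(d).T@(np.array(p)-d["xyz"]); return d["cx"]-f(d)*c[0]/c[2], d["cy"]+f(d)*c[1]/c[2]
E
python3 - <<'E'
from h import *
for n in("scene","top"):
    d=cam(n); save(d,f"pics/{n}0.png"); print({k:v for k,v in d.items() if k!="image"})
print(ctrl.get_obs())
E
```

```text
pics
{'fovy': 45.37737431434237, 'cx': 275.90946034208724, 'cy': 204.04448431141356, 'xyz': array([ 1.34995304, -0.22391075,  0.63915174]), 'attitude': array([0.84278059, 0.57557841, 1.07273336])}
{'fovy': 56.69981340065495, 'cx': 273.7073866041921, 'cy': 213.6084739961407, 'xyz': array([0.52905077, 0.05637058, 0.83273248]), 'attitude': array([ 0.06784943, -0.0756317 , -1.54444356])}
{'t': 0.1, 'q': array([-1.38603332e+00,  5.32925679e-02,  1.61413411e+00, -3.32396409e-06,
        1.47598267e+00, -1.19012079e-01]), 'dq': array([-3.90093008e-05, -1.01307447e-03, -2.38866809e-03, -2.13497383e-05,
        6.91120601e-05,  6.43470799e-05]), 'effort': array([ 4.85125784e-04, -3.94902670e+01, -3.71361423e+01, -1.06468553e-04,
        3.91143825e-03,  3.14837820e-06]), 'tool_pos': array([ 0.18684358, -0.59584271,  0.23019837]), 'tool_rot': array([-3.10362949e+00, -4.75061991e-01,  9.89358383e-05]), 'contact_force': array([ 0.57244971, -0.39734602,  0.32864249]), 'wrist_torque': array([0.00362442, 0.03056434, 0.01605535]), 'grip_force': 0.0, 'opening': 0.08539794085564652}
```

View pics/scene0.png

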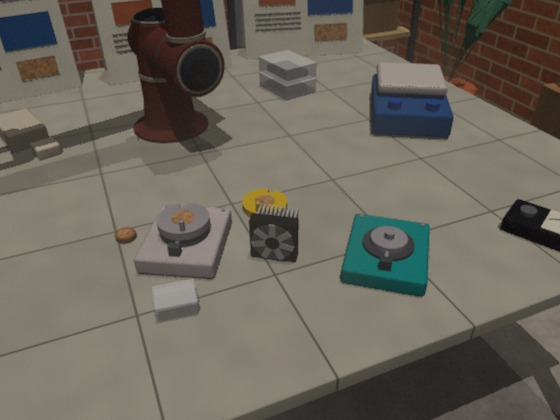

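View pics/top0.png

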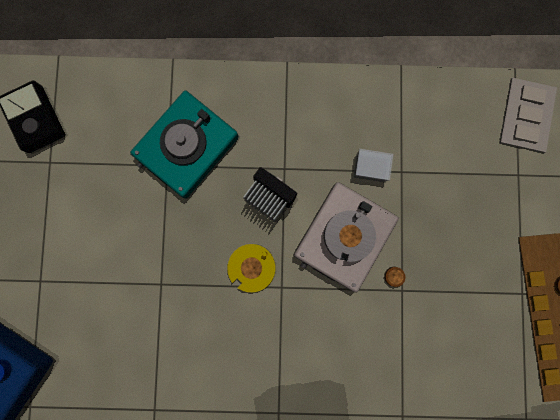

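The scene view shows the steel carrier on the white stand at (184,222) and the top view shows it at (350,237). The look-alikes in the top view are the yellow disc (251,268) and the turquoise stand (184,143). The steel one on the white housing fits the description. I'll confirm this with an enlarged crop.

```bash
python3 - <<'E'
from h import *
a=cv2.imread("pics/top0.png")[170:305,280:415]; b=cv2.imread("pics/scene0.png")[190:290,130:240]
a=cv2.resize(a,(440,440),interpolation=2); b=cv2.resize(b,(352,320),interpolation=2)
o=np.zeros((440,792,3),np.uint8); o[:,:440]=a; o[:320,440:]=b; cv2.imwrite("pics/c1.png",o)
E
```

```text
(no output)
```

View pics/c1.png

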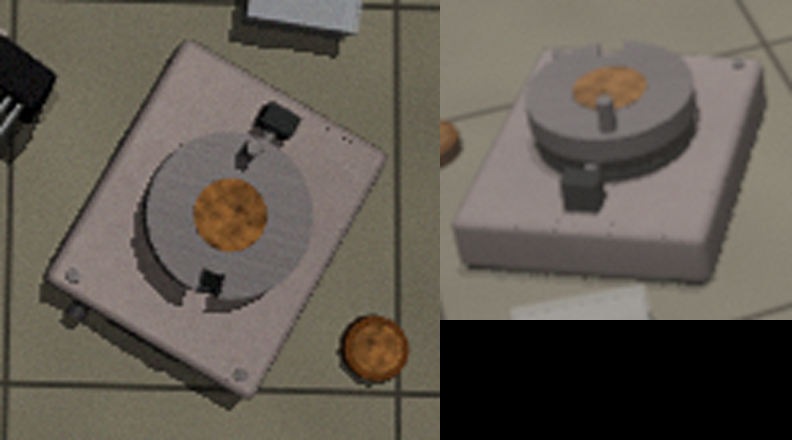

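```bash
python3 - <<'E'
from h import *
s=cam("scene");t=cam("top")
T=lambda x,y:(280+x/3.259,170+y/3.259); S=lambda x,y:(130+(x-440)/3.2,190+y/3.2)
def tri(p,q):
    (o1,r1),(o2,r2)=ray(t,*p),ray(s,*q)
    k=np.linalg.lstsq(np.c_[r1,-r2],o2-o1,rcond=None)[0]; a,b=o1+k[0]*r1,o2+k[1]*r2
    return ((a+b)/2).round(4),np.linalg.norm(a-b).round(4)
print("centre",tri(T(230,214),S(610,87)),"peg",tri(T(258,147),S(604,98)),"post",tri(T(280,121),S(582,177)))
c=atz(t,*T(230,214),.074); n=atz(t,*T(211,281),.074); p=atz(t,*T(258,147),.095); q=atz(t,*T(280,121),.062)
for k,v in dict(n=n,p=p,post=q).items(): w=v-c;print(k,v.round(4),np.hypot(w[0],w[1]).round(4),np.degrees(np.arctan2(w[1],w[0])).round(1))
print("c",c)
# housing corners z=.04
for u in [(188,42),(385,155),(248,393),(50,275)]: print(atz(t,*T(*u),.04).round(4))
E
```

```text
centre (array([ 0.5599, -0.096 ,  0.074 ]), np.float64(0.0029)) peg (array([ 0.5987, -0.1072,  0.0955]), np.float64(0.004)) post (array([ 0.6184, -0.129 ,  0.0593]), np.float64(0.0036))
n [ 0.5193 -0.0864  0.074 ] 0.0416 164.6
p [ 0.5982 -0.1093  0.095 ] 0.0405 -17.0
post [ 0.6176 -0.1301  0.062 ] 0.0667 -29.3
c [ 0.55947457 -0.09744711  0.074     ]
[ 0.6689 -0.077   0.04  ]
[ 0.6003 -0.2016  0.04  ]
[ 0.4507 -0.1162  0.04  ]
[0.5201 0.0074 0.04  ]
```

Centre, peg (95 mm high, radius 40) and post (bearing −29°) all match the text. The stand yaw is about −29.5°, so the peg has to go counter-clockwise from −17° to 150.5°. I'll move above the push point with the fingers shut and tool x radial.

```bash
python3 -m handwheel '[{"gripper":1,"offset":[65,-40,0],"rotation":[0,0,0.07]},{"gripper":1,"offset":[110,-68,0],"rotation":[0,0,0.14]},{"gripper":1,"offset":[160,-98,0],"rotation":[0,0,0.21]},{"gripper":1,"offset":[210,-129,0],"rotation":[0,0,0.28]},{"gripper":1,"offset":[260,-160,0],"rotation":[0,0,0.35]},{"gripper":1,"offset":[310,-190,0],"rotation":[0,0,0.42]},{"gripper":1,"offset":[360,-220,0],"rotation":[0,0,0.5]},{"gripper":1,"offset":[400,-245,0],"rotation":[0,0,0.59]}]' 30; python3 - <<'E'
from h import *
o=ctrl.get_obs();print(o["q"],o["tool_pos"],o["tool_rot"])
E
```

```text
t: 1.2
tool_pos: [0.4964, -0.241, 0.2312]
tool_rot: [-3.109, 0.451, -0.0]
contact_force: [1.0, -0.7, 0.2]
opening: -0.0001
grip_force: 0.0
[-5.86816045e-01 -1.22091287e-01  1.78353946e+00  1.03457640e-04
  1.48005932e+00  1.27202984e+00] [ 0.49644735 -0.24097324  0.23120601] [-3.10900756e+00  4.50910981e-01 -1.90214978e-04]
```

```bash
python3 -m handwheel '[{"gripper":1,"offset":[20,-45,10],"rotation":[0,0,0]},{"gripper":1,"offset":[40,-90,30],"rotation":[0,0,0]},{"gripper":1,"offset":[60,-130,50],"rotation":[0,0,0]},{"gripper":1,"offset":[60,-130,50],"rotation":[0,0,0]},{"gripper":1,"offset":[60,-130,50],"rotation":[0,0,0]},{"gripper":1,"offset":[60,-130,50],"rotation":[0,0,0]},{"gripper":1,"offset":[60,-130,50],"rotation":[0,0,0]},{"gripper":1,"offset":[60,-130,50],"rotation":[0,0,0]}]'; python3 - <<'E'
from h import *
d=cam("wrist");save(d,"pics/w1.png",s=1.4);print(d["xyz"],d["attitude"],ctrl.get_obs()["tool_pos"])
c=np.array([.5597,-.0967])
for th,r,z in[(0,0,.074),(-16.5,.04,.095),(-16.5,.04,.074),(163.5,.043,.074),(-29.5,.0685,.062)]:
    a=np.radians(th);print(th,np.array(proj(d,[c[0]+r*np.cos(a),c[1]+r*np.sin(a),z]))*1.4)
E
```

```text
t: 2.2
tool_pos: [0.5895, -0.1358, 0.1819]
tool_rot: [3.109, -0.45, 0.001]
contact_force: [0.4, 0.1, 0.4]
opening: 0.0002
grip_force: 0.0
[ 0.67150581 -0.15843608  0.32310934] [-0.23187289  0.31138093 -1.83722268] [ 0.58951236 -0.13563041  0.18169264]
0 [339.79576406 366.2290363 ]
-16.5 [333.17470363 311.65482886]
-16.5 [337.44525536 297.78324591]
163.5 [342.08499946 432.89057503]
-29.5 [367.00765457 242.98448275]
```

View pics/w1.png

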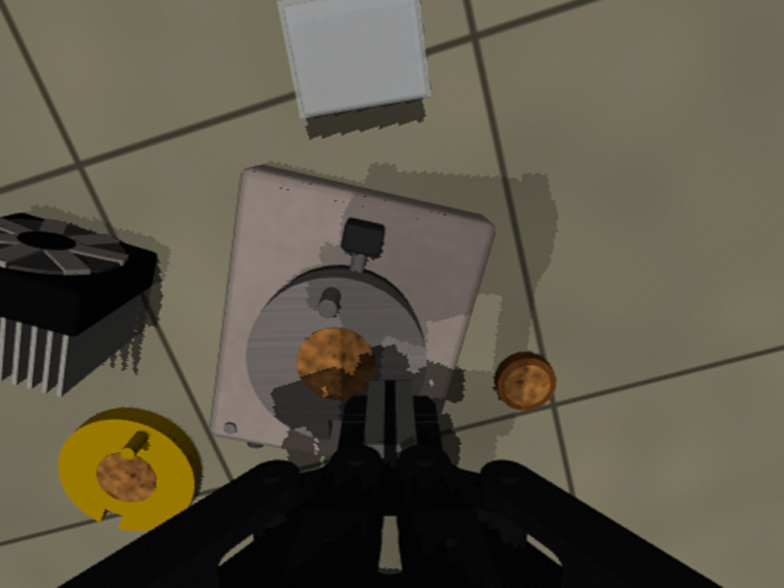

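The view agrees with the estimate to about 3 mm: peg top (326,309), specimen (336,362), post (363,235). The fingers are behind the peg with clear space below, so I'll go down to 80 mm.

```bash
python3 -m handwheel '[{"gripper":1,"offset":[0,0,30],"rotation":[0,0,0]},{"gripper":1,"offset":[0,0,60],"rotation":[0,0,0]},{"gripper":1,"offset":[0,0,80],"rotation":[0,0,0]},{"gripper":1,"offset":[0,0,90],"rotation":[0,0,0]},{"gripper":1,"offset":[0,0,96],"rotation":[0,0,0]},{"gripper":1,"offset":[0,0,100],"rotation":[0,0,0]},{"gripper":1,"offset":[0,0,100],"rotation":[0,0,0]},{"gripper":1,"offset":[0,0,100],"rotation":[0,0,0]}]'
cat > arc.py <<'E'
# offsets for arcs about the carrier centre, tool frame at call start
import sys; from h import *
c=np.array([.5597,-.0967]); o=ctrl.get_obs(); p=o["tool_pos"]; M=R.from_rotvec(o["tool_rot"]).as_matrix()
w=p[:2]-c; print("t",o["t"],"pos",p.round(4),"F",o["contact_force"].round(1),"q6",o["q"][5].round(2),"tool bearing",np.degrees(np.arctan2(w[1],w[0])).round(1),"r",np.hypot(*w).round(4),"yaw",np.degrees(np.arctan2(M[1,0],M[0,0])).round(1))
r=.0445
b=np.arctan2(w[1],w[0])
for k in range(1,9):
    a=np.radians(float(sys.argv[1]))*k/8
    t=np.r_[c+r*np.array([np.cos(b+a),np.sin(b+a)]),p[2]]
    print(k,(M.T@(t-p)*1000).round(0),round(-a,3))
E
python3 arc.py 45
```

```text
t: 3.25
tool_pos: [0.5901, -0.1353, 0.082]
tool_rot: [3.109, -0.448, 0.002]
contact_force: [0.0, 1.4, 0.2]
opening: -0.0001
grip_force: 0.0
t 3.25 pos [ 0.5901 -0.1353  0.082 ] F [0.  1.4 0.2] q6 1.51 tool bearing -51.8 r 0.0491 yaw -16.4
1 [-1. -6. -0.] -0.098
2 [  1. -10.   0.] -0.196
3 [  2. -14.   0.] -0.295
4 [  3. -19.   0.] -0.393
5 [  4. -23.   0.] -0.491
6 [  4. -27.   0.] -0.589
7 [  4. -32.   0.] -0.687
8 [  4. -36.   0.] -0.785
```

```bash
python3 -m handwheel '[{"gripper":1,"offset":[-1,-5,0],"rotation":[0,0,0]},{"gripper":1,"offset":[1,-9,0],"rotation":[0,0,-0.05]},{"gripper":1,"offset":[2,-13,0],"rotation":[0,0,-0.15]},{"gripper":1,"offset":[3,-18,0],"rotation":[0,0,-0.25]},{"gripper":1,"offset":[4,-22,0],"rotation":[0,0,-0.35]},{"gripper":1,"offset":[4,-26,0],"rotation":[0,0,-0.45]},{"gripper":1,"offset":[4,-31,0],"rotation":[0,0,-0.55]},{"gripper":1,"offset":[4,-35,0],"rotation":[0,0,-0.65]}]'
python3 arc.py 30; python3 - <<'E'
from h import *
d=cam("top");save(d,"pics/t1.png",(290,170,420,300),4.4)
E
```

```text
t: 4.25
tool_pos: [0.6036, -0.1024, 0.0817]
tool_rot: [3.088, 0.574, 0.001]
contact_force: [-0.3, -0.3, -0.7]
opening: 0.0001
grip_force: 0.3
t 4.25 pos [ 0.6036 -0.1024  0.0817] F [-0.3 -0.3 -0.7] q6 0.91 tool bearing -7.4 r 0.0443 yaw 21.0
1 [ 1. -3. -0.] -0.065
2 [ 3. -5. -0.] -0.131
3 [ 4. -8. -0.] -0.196
4 [  4. -11.  -0.] -0.262
5 [  5. -14.  -0.] -0.327
6 [  5. -16.  -0.] -0.393
7 [  6. -19.  -0.] -0.458
8 [  6. -22.  -0.] -0.524
```

View pics/t1.png

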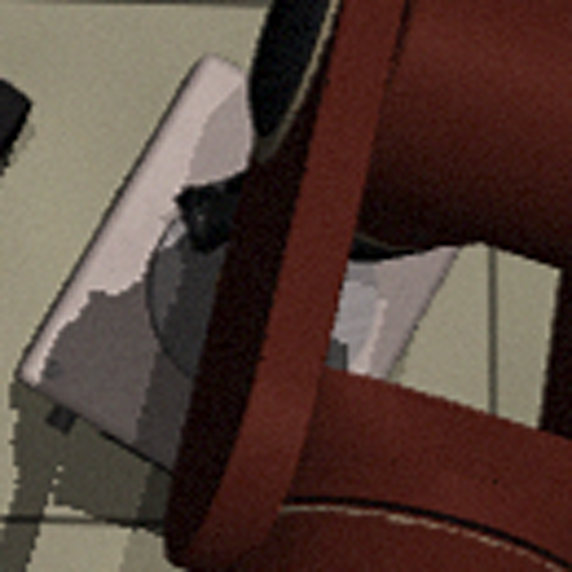

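The arm hides the carrier from the top camera, so I'll check with the wrist camera.

```bash
python3 - <<'E'
from h import *
d=cam("wrist");save(d,"pics/w2.png",(130,120,430,345),2.6)
c=np.array([.5597,-.0967])
for th,r,z in[(0,0,.074),(19,.04,.095),(30,.04,.095)]:
    a=np.radians(th);print(th,(np.array(proj(d,[c[0]+r*np.cos(a),c[1]+r*np.sin(a),z]))-[130,120])*2.6)
E
```

```text
0 [284.86508319 601.09599791]
19 [272.20128386 487.03096078]
30 [224.6385517  489.34647032]
```

View pics/w2.png

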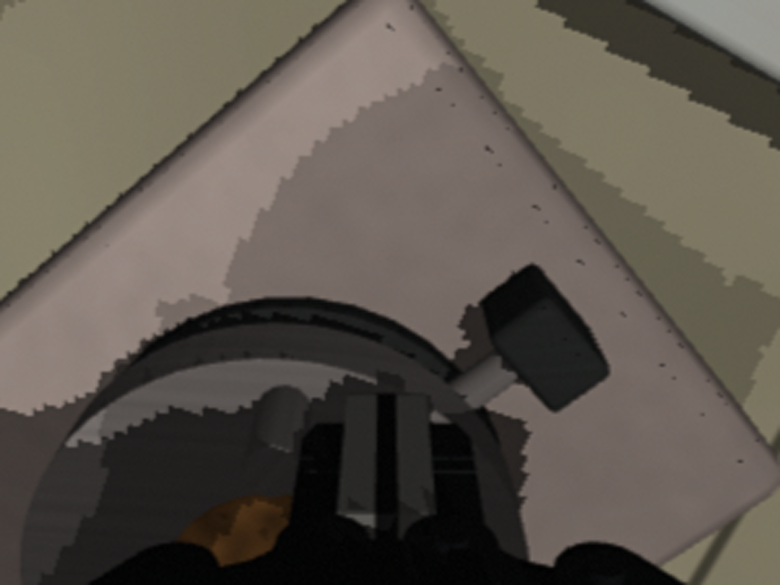

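Peg at about (278,430), in contact with the left side of the finger. The carrier has turned about 35° as expected, so I'll carry on around the arc.

```bash
python3 -m handwheel '[{"gripper":1,"offset":[1.7,-3.5,0],"rotation":[0,0,-0.087]},{"gripper":1,"offset":[3.1,-7.2,0],"rotation":[0,0,-0.175]},{"gripper":1,"offset":[4.2,-10.9,0],"rotation":[0,0,-0.262]},{"gripper":1,"offset":[4.9,-14.7,0],"rotation":[0,0,-0.349]},{"gripper":1,"offset":[5.3,-18.6,0],"rotation":[0,0,-0.436]},{"gripper":1,"offset":[5.4,-22.4,0],"rotation":[0,0,-0.524]},{"gripper":1,"offset":[5.1,-26.3,0],"rotation":[0,0,-0.611]},{"gripper":1,"offset":[4.5,-30.1,0],"rotation":[0,0,-0.698]}]'
python3 arc.py 40
```

```text
t: 5.35
tool_pos: [0.597, -0.0729, 0.0816]
tool_rot: [2.708, 1.592, 0.001]
contact_force: [1.0, 0.3, 0.2]
opening: 0.0
grip_force: 0.3
t 5.35 pos [ 0.597  -0.0729  0.0816] F [1.  0.3 0.2] q6 0.26 tool bearing 32.5 r 0.0443 yaw 60.9
1 [ 2. -3. -0.] -0.087
2 [ 3. -7. -0.] -0.175
3 [  4. -11.  -0.] -0.262
4 [  5. -15.  -0.] -0.349
5 [  5. -18.  -0.] -0.436
6 [  6. -22.  -0.] -0.524
7 [  5. -26.  -0.] -0.611
8 [  5. -30.  -0.] -0.698
```

Same again.

```bash
python3 -m handwheel '[{"gripper":1,"offset":[1.7,-3.5,0],"rotation":[0,0,-0.087]},{"gripper":1,"offset":[3.1,-7.2,0],"rotation":[0,0,-0.175]},{"gripper":1,"offset":[4.2,-10.9,0],"rotation":[0,0,-0.262]},{"gripper":1,"offset":[4.9,-14.7,0],"rotation":[0,0,-0.349]},{"gripper":1,"offset":[5.3,-18.6,0],"rotation":[0,0,-0.436]},{"gripper":1,"offset":[5.4,-22.4,0],"rotation":[0,0,-0.524]},{"gripper":1,"offset":[5.1,-26.3,0],"rotation":[0,0,-0.611]},{"gripper":1,"offset":[4.5,-30.1,0],"rotation":[0,0,-0.698]}]'
python3 arc.py 40 | head -1
python3 - <<'E'
from h import *
d=cam("top");save(d,"pics/t2.png",(280,170,415,305),3.259);d=cam("wrist");save(d,"pics/w3.png",(130,120,430,345),1.6)
a,b=cv2.imread("pics/t2.png")[:, :300],cv2.imread("pics/w3.png")
a=cv2.imread("pics/t2.png");a=cv2.resize(a,(310,310));o=np.zeros((360,790,3),np.uint8);o[:310,:310]=a;o[:b.shape[0],310:]=b;cv2.imwrite("pics/m.png",o)
c=np.array([.5597,-.0967])
for th,r,z in[(0,0,.074),(99,.04,.095),(99,.04,.074),(90,.04,.095),(90,.04,.074)]:
    k=np.radians(th);print(th,(np.array(proj(d,[c[0]+r*np.cos(k),c[1]+r*np.sin(k),z]))-[130,120])*1.6+[310,0])
E
```

```text
t: 6.35
tool_pos: [0.573, -0.0543, 0.0817]
tool_rot: [2.0, 2.421, 0.001]
contact_force: [0.5, 0.3, -0.6]
opening: -0.0
grip_force: 0.3
t 6.35 pos [ 0.573  -0.0543  0.0817] F [ 0.5  0.3 -0.6] q6 -0.41 tool bearing 72.6 r 0.0444 yaw 100.9
0 [479.19516979 372.04763375]
99 [469.64504085 302.2019897 ]
99 [478.75985068 261.27811729]
90 [493.65532029 304.55781341]
90 [499.93564583 263.41398145]
```

View pics/m.png

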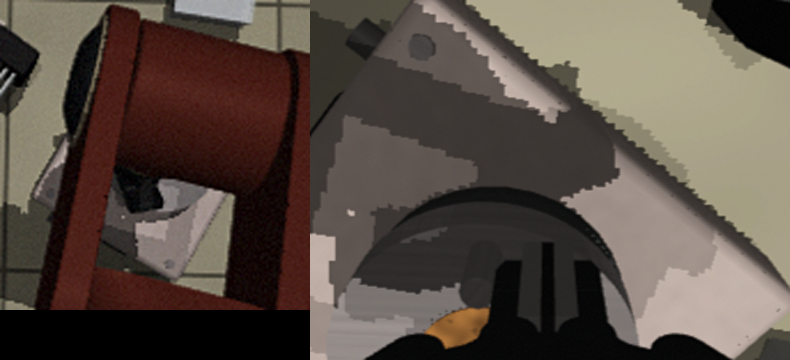

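Peg at about (482,270), near 95°, so the finger trails it by about 22.5°. I need a finger bearing of about 128°. First 40°, then a slow end.

```bash
python3 -m handwheel '[{"gripper":1,"offset":[1.7,-3.5,0],"rotation":[0,0,-0.087]},{"gripper":1,"offset":[3.1,-7.2,0],"rotation":[0,0,-0.175]},{"gripper":1,"offset":[4.2,-10.9,0],"rotation":[0,0,-0.262]},{"gripper":1,"offset":[4.9,-14.7,0],"rotation":[0,0,-0.349]},{"gripper":1,"offset":[5.3,-18.6,0],"rotation":[0,0,-0.436]},{"gripper":1,"offset":[5.4,-22.4,0],"rotation":[0,0,-0.524]},{"gripper":1,"offset":[5.1,-26.3,0],"rotation":[0,0,-0.611]},{"gripper":1,"offset":[4.5,-30.1,0],"rotation":[0,0,-0.698]}]'
python3 -m handwheel '[{"gripper":1,"offset":[0.6,-1.2,0],"rotation":[0,0,-0.03]},{"gripper":1,"offset":[1.1,-2.3,0],"rotation":[0,0,-0.06]},{"gripper":1,"offset":[1.7,-3.5,0],"rotation":[0,0,-0.087]},{"gripper":1,"offset":[2.2,-5,0],"rotation":[0,0,-0.12]},{"gripper":1,"offset":[2.7,-6,0],"rotation":[0,0,-0.145]},{"gripper":1,"offset":[3.1,-7.2,0],"rotation":[0,0,-0.175]},{"gripper":1,"offset":[3.5,-8.5,0],"rotation":[0,0,-0.2]},{"gripper":1,"offset":[3.5,-8.5,0],"rotation":[0,0,-0.2]}]'
python3 arc.py 40 | head -1
```

```text
t: 7.45
tool_pos: [0.5426, -0.0556, 0.0815]
tool_rot: [1.053, 2.959, 0.001]
contact_force: [0.2, 0.3, -1.0]
opening: -0.0001
grip_force: 0.3
t: 8.45
tool_pos: [0.5341, -0.0601, 0.0812]
tool_rot: [-0.752, -3.05, 0.0]
contact_force: [0.6, 0.8, 0.8]
opening: -0.0002
grip_force: 0.1
t 8.45 pos [ 0.5341 -0.0601  0.0812] F [0.6 0.8 0.8] q6 -1.34 tool bearing 125.0 r 0.0447 yaw 152.3
```

```bash
python3 -m handwheel '[{"gripper":1,"offset":[0,10,0],"rotation":[0,0,0]},{"gripper":1,"offset":[0,10,-50],"rotation":[0,0,0]},{"gripper":1,"offset":[0,10,-100],"rotation":[0,0,0]},{"gripper":1,"offset":[-20,-30,-120],"rotation":[0,0,0]},{"gripper":1,"offset":[-45,-80,-120],"rotation":[0,0,0]},{"gripper":1,"offset":[-70,-130,-120],"rotation":[0,0,0]},{"gripper":1,"offset":[-95,-180,-120],"rotation":[0,0,0]},{"gripper":1,"offset":[-120,-220,-120],"rotation":[0,0,0]}]'
python3 - <<'E'
from h import *
d=cam("top");save(d,"pics/t3.png",(280,170,415,305),4.4)
E
```

```text
t: 9.45
tool_pos: [0.5382, -0.3122, 0.2013]
tool_rot: [0.754, 3.05, 0.0]
contact_force: [0.4, 0.3, 0.7]
opening: 0.0003
grip_force: 0.0
```

View pics/t3.png

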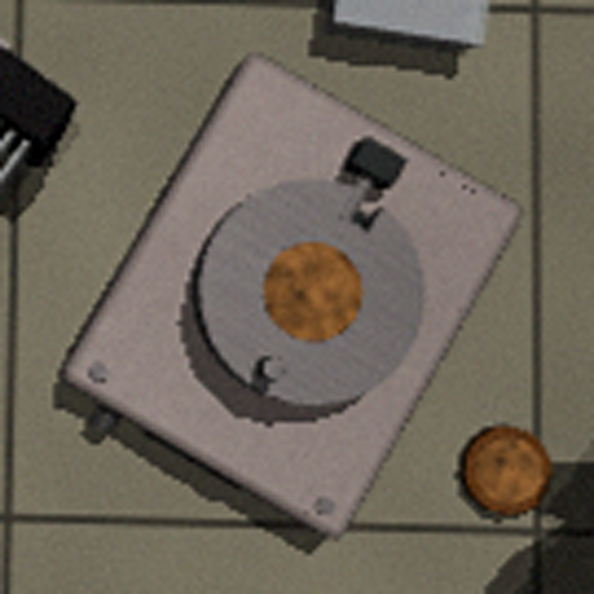

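The notch at (364,208) now lies next to the post (377,160), with the pin visible in it. Peg top at about (272,367), centre (312,291). I'll compute the angle error.

```bash
python3 - <<'E'
from h import *
t=cam("top")
P=lambda x,y,z:atz(t,280+x/4.4,170+y/4.4,z)[:2]
an=lambda v:np.degrees(np.arctan2(v[1],v[0])).round(1)
c=P(312,291,.074);print("c",c)
for n,a in dict(peg=(272,367,.095),notch=(364,208,.074),post=(378,159,.062)).items():
    v=P(*a)-c;print(n,an(v),np.hypot(*v).round(4))
k=[P(*q,.04) for q in[(253,57),(520,208),(338,533),(68,372)]]
print("yaw",an(k[0]-k[3]),an(k[1]-k[2]),an(k[0]-k[1])-90,an(k[3]-k[2])-90,"mid",sum(k)/4)
m=sum(k)/4; y=np.radians(-29.6)
# expected pixels for notch edges if aligned, and pin
u=np.array([np.cos(y),np.sin(y)]);w=np.array([-u[1],u[0]])
for n,r,l,z in[("notch in L",.036,.007,.074),("notch in R",.036,-.007,.074),("rim L",.0495,.007,.074),("rim R",.0495,-.007,.074),("pin tip",.039,0,.056),("peg",-.04,0,.095)]:
    q=np.array(proj(t,[*(m+u*r+w*l),z]));print(n,((q-[280,170])*4.4).round(0))
# threshold look at the notch zone
g=cv2.cvtColor(t["image"],cv2.COLOR_RGB2GRAY); print(g[206:224,354:372])
E
```

```text
c [ 0.55857142 -0.0981077 ]
peg 147.9 0.0399
notch -31.4 0.0439
post -27.7 0.0689
yaw -29.4 -29.0 -28.5 -29.299999999999997 mid [ 0.55979314 -0.0971842 ]
notch in L [337. 211.]
notch in R [364. 227.]
rim L [352. 185.]
rim R [379. 201.]
pin tip [345. 216.]
peg [273. 366.]
[[131 131 138 141  65  11  30  47  46  41  39  41  43  40  40  37  34  40]
 [134 133 134 113  34   0  14  28  41  43  44  40  40  41  39  39  37  38]
 [135 131 137  80  31   7   1  13  15  36  43  43  40  42  40  38  37  82]
 [128 133 139  78  56  47  17  20  16   5  25  38  43  36  42  36  36 119]
 [131 136  82  50  58  56  46  70  44  43  19  19  25  38  38  32  81 129]
 [114 114  99  73  54  56  49  83 110 100  43   7   2  14  30  57 118 131]
 [116 113 115 107 111 101  88  95 107  90  47  14   0   8  47 118 135 133]
 [113 112 116 112 110 113  97 116  96  64  61  59  58 119 127 130 126 132]
 [113 114 116 114 113 113 101 104  83  62  56  58  54 121 136 129 128 129]
 [112 114 116 115 116  99 103  96  82  61  56  50 122 135 128 126 127 131]
 [112 114 112 114 104 116 100  80 122 131 137 132 138 131 130 125 123 129]
 [112 110 112 116 102 107  94  85 127 133 136  93  67 106 127 127 127 130]
 [109 108 113  99 112  97  65  42  58 107  76  32  92 111 115 128 130 130]
 [109 105 107  89 103  90  42  42  38  50  27  76 108 109 108 114 126 132]
 [114 113 113 107 112  98  60  47  18  23  31 104 112 112 113 107 119 129]
 [110 110 113 113 108 112 107  96  38   9  76 108 110 114 107 107 110 116]
 [109 106 113 113 111 108 110 108  88  63 104 111 111 111 111 111 108 106]
 [114 111 108 108 111 109 111 112 106 105 111 111 108 110 106 109 109 107]]
```

The peg is at 147.9° against 150.8° wanted, and the notch is about 2.3° short. I'll push about 3° more.

```bash
python3 -m handwheel '[{"gripper":1,"offset":[30,55,0],"rotation":[0,0,0]},{"gripper":1,"offset":[60,110,0],"rotation":[0,0,0]},{"gripper":1,"offset":[90,170,0],"rotation":[0,0,0]},{"gripper":1,"offset":[120,225,0],"rotation":[0,0,0]},{"gripper":1,"offset":[120,230,20],"rotation":[0,0,0]},{"gripper":1,"offset":[120,230,60],"rotation":[0,0,0]},{"gripper":1,"offset":[120,230,100],"rotation":[0,0,0]},{"gripper":1,"offset":[120,230,120],"rotation":[0,0,0]}]'
python3 -m handwheel '[{"gripper":1,"offset":[0,-4,0],"rotation":[0,0,0]},{"gripper":1,"offset":[0,-8,0],"rotation":[0,0,0]},{"gripper":1,"offset":[0,-9,0],"rotation":[0,0,0]},{"gripper":1,"offset":[0.3,-10,0],"rotation":[0,0,-0.01]},{"gripper":1,"offset":[0.6,-11,0],"rotation":[0,0,-0.03]},{"gripper":1,"offset":[1,-12.1,0],"rotation":[0,0,-0.052]},{"gripper":1,"offset":[1,-12.1,0],"rotation":[0,0,-0.052]},{"gripper":1,"offset":[1,-12.1,0],"rotation":[0,0,-0.052]}]'
python3 arc.py 40 | head -1
```

```text
t: 10.55
tool_pos: [0.5369, -0.0508, 0.0778]
tool_rot: [-0.752, -3.045, 0.0]
contact_force: [0.3, -0.6, -0.1]
opening: 0.0
grip_force: 0.0
t: 11.55
tool_pos: [0.5323, -0.0614, 0.0812]
tool_rot: [-0.673, -3.068, 0.0]
contact_force: [0.4, 0.6, 0.4]
opening: -0.0
grip_force: 0.2
t 11.55 pos [ 0.5323 -0.0614  0.0812] F [0.4 0.6 0.4] q6 -1.39 tool bearing 127.8 r 0.0447 yaw 155.3
```

```bash
python3 -m handwheel '[{"gripper":1,"offset":[0,10,0],"rotation":[0,0,0]},{"gripper":1,"offset":[0,10,-50],"rotation":[0,0,0]},{"gripper":1,"offset":[0,10,-100],"rotation":[0,0,0]},{"gripper":1,"offset":[-20,-30,-120],"rotation":[0,0,0]},{"gripper":1,"offset":[-45,-80,-120],"rotation":[0,0,0]},{"gripper":1,"offset":[-65,-130,-120],"rotation":[0,0,0]},{"gripper":1,"offset":[-90,-180,-120],"rotation":[0,0,0]},{"gripper":1,"offset":[-105,-230,-120],"rotation":[0,0,0]}]'
python3 - <<'E'
from h import *
d=cam("top");save(d,"pics/t4.png",(315,195,385,265),8.4)
c=np.array([.5598,-.0972]);y=np.radians(-29.2);u=np.array([np.cos(y),np.sin(y)]);w=np.array([-u[1],u[0]])
for n,r,l,z in[("c",0,0,.074),("notch in L",.036,.007,.074),("notch in R",.036,-.007,.074),("rim L",.0495,.007,.074),("rim R",.0495,-.007,.074),("pin tip",.039,0,.056),("peg",-.04,0,.095),("post",.0685,0,.062)]:
    print(n,((np.array(proj(d,[*(c+u*r+w*l),z]))-[315,195])*8.4).round(0))
E
```

```text
t: 12.55
tool_pos: [0.5318, -0.3157, 0.2012]
tool_rot: [0.673, 3.069, 0.0]
contact_force: [-0.2, 0.4, -0.1]
opening: -0.0
grip_force: 0.0
c [298. 340.]
notch in L [348. 192.]
notch in R [400. 222.]
rim L [376. 142.]
rim R [428. 173.]
pin tip [363. 202.]
peg [229. 490.]
post [430.  94.]
```

View pics/t4.png

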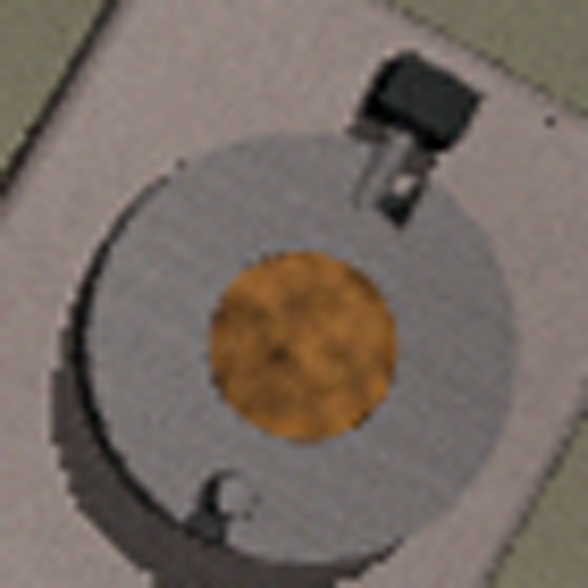

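Centre (303,346), peg (235,495) and the notch's inner corner (402,228) all match the aligned prediction after a common (5,6) px shift. The notch is above the pin to within about 1°. Next I'll go over the centre and press.

```bash
python3 -m handwheel '[{"gripper":1,"offset":[17,53,0],"rotation":[0,0,0]},{"gripper":1,"offset":[34,106,0],"rotation":[0,0,0]},{"gripper":1,"offset":[50,160,0],"rotation":[0,0,0]},{"gripper":1,"offset":[66,210,0],"rotation":[0,0,0]},{"gripper":1,"offset":[66,210,40],"rotation":[0,0,0]},{"gripper":1,"offset":[66,210,80],"rotation":[0,0,0]},{"gripper":1,"offset":[66,210,105],"rotation":[0,0,0]},{"gripper":1,"offset":[66,210,115],"rotation":[0,0,0]}]'
python3 -m handwheel '[{"gripper":1,"offset":[0,0,3],"rotation":[0,0,0]},{"gripper":1,"offset":[0,0,5],"rotation":[0,0,0]},{"gripper":1,"offset":[0,0,7],"rotation":[0,0,0]},{"gripper":1,"offset":[0,0,9],"rotation":[0,0,0]},{"gripper":1,"offset":[0,0,11],"rotation":[0,0,0]},{"gripper":1,"offset":[0,0,13],"rotation":[0,0,0]},{"gripper":1,"offset":[0,0,14],"rotation":[0,0,0]},{"gripper":1,"offset":[0,0,15],"rotation":[0,0,0]}]'
```

```text
t: 13.6
tool_pos: [0.5583, -0.0948, 0.0841]
tool_rot: [-0.671, -3.065, -0.001]
contact_force: [-0.4, 0.7, 0.7]
opening: -0.0002
grip_force: 0.0
t: 14.6
tool_pos: [0.5597, -0.0959, 0.0724]
tool_rot: [0.673, 3.069, -0.0]
contact_force: [-3.5, 2.1, 7.2]
opening: -0.0
grip_force: 3.0
```

Contact near 73 mm. I'll press on slowly.

```bash
python3 -m handwheel '[{"gripper":1,"offset":[0,0,1],"rotation":[0,0,0]},{"gripper":1,"offset":[0,0,2],"rotation":[0,0,0]},{"gripper":1,"offset":[0,0,3],"rotation":[0,0,0]},{"gripper":1,"offset":[0,0,4],"rotation":[0,0,0]},{"gripper":1,"offset":[0,0,4.5],"rotation":[0,0,0]},{"gripper":1,"offset":[0,0,5],"rotation":[0,0,0]},{"gripper":1,"offset":[0,0,5],"rotation":[0,0,0]},{"gripper":1,"offset":[0,0,5],"rotation":[0,0,0]}]'
```

```text
t: 15.6
tool_pos: [0.5597, -0.0959, 0.0673]
tool_rot: [0.673, 3.068, -0.0]
contact_force: [-1.9, 0.8, 5.6]
opening: -0.0002
grip_force: 2.7
```

It passed the pin's 72 mm stop level at about 5.6 N, so the notch is going over the pin. Pressing the rest.

```bash
python3 -m handwheel '[{"gripper":1,"offset":[0,0,1],"rotation":[0,0,0]},{"gripper":1,"offset":[0,0,2],"rotation":[0,0,0]},{"gripper":1,"offset":[0,0,3],"rotation":[0,0,0]},{"gripper":1,"offset":[0,0,4],"rotation":[0,0,0]},{"gripper":1,"offset":[0,0,4.5],"rotation":[0,0,0]},{"gripper":1,"offset":[0,0,5],"rotation":[0,0,0]},{"gripper":1,"offset":[0,0,5.5],"rotation":[0,0,0]},{"gripper":1,"offset":[0,0,5.5],"rotation":[0,0,0]}]'
python3 -m handwheel '[{"gripper":1,"offset":[0,0,0.3],"rotation":[0,0,0]},{"gripper":1,"offset":[0,0,0.6],"rotation":[0,0,0]},{"gripper":1,"offset":[0,0,0.8],"rotation":[0,0,0]},{"gripper":1,"offset":[0,0,1],"rotation":[0,0,0]},{"gripper":1,"offset":[0,0,1],"rotation":[0,0,0]},{"gripper":1,"offset":[0,0,1],"rotation":[0,0,0]},{"gripper":1,"offset":[0,0,1],"rotation":[0,0,0]},{"gripper":1,"offset":[0,0,1],"rotation":[0,0,0]}]'
```

```text
t: 16.6
tool_pos: [0.5598, -0.096, 0.0621]
tool_rot: [0.673, 3.068, -0.0]
contact_force: [-2.6, 0.2, 6.4]
opening: -0.0001
grip_force: 3.3
t: 17.6
tool_pos: [0.5598, -0.096, 0.062]
tool_rot: [-0.673, -3.069, 0.0]
contact_force: [-4.9, 1.5, 11.6]
opening: 0.0001
grip_force: 5.9
```

It bottomed at 62.0 mm and the force is rising without motion. One firmer press, then retract and check.

```bash
python3 -m handwheel '[{"gripper":1,"offset":[0,0,0.5],"rotation":[0,0,0]},{"gripper":1,"offset":[0,0,1],"rotation":[0,0,0]},{"gripper":1,"offset":[0,0,1.5],"rotation":[0,0,0]},{"gripper":1,"offset":[0,0,1.5],"rotation":[0,0,0]},{"gripper":1,"offset":[0,0,1.5],"rotation":[0,0,0]},{"gripper":1,"offset":[0,0,1.5],"rotation":[0,0,0]},{"gripper":1,"offset":[0,0,1.5],"rotation":[0,0,0]},{"gripper":1,"offset":[0,0,1.5],"rotation":[0,0,0]}]'
python3 -m handwheel '[{"gripper":1,"offset":[0,0,-2],"rotation":[0,0,0]},{"gripper":1,"offset":[0,0,-10],"rotation":[0,0,0]},{"gripper":1,"offset":[0,0,-50],"rotation":[0,0,0]},{"gripper":1,"offset":[0,0,-100],"rotation":[0,0,0]},{"gripper":1,"offset":[-17,-50,-130],"rotation":[0,0,0]},{"gripper":1,"offset":[-35,-105,-130],"rotation":[0,0,0]},{"gripper":1,"offset":[-55,-160,-130],"rotation":[0,0,0]},{"gripper":1,"offset":[-80,-215,-130],"rotation":[0,0,0]}]'
python3 - <<'E'
from h import *
t=cam("top");s=cam("scene");save(t,"pics/a.png",(280,140,415,305),3.259);save(s,"pics/b.png",(110,180,220,300),3.2)
a,b=cv2.imread("pics/a.png"),cv2.imread("pics/b.png");o=np.zeros((540,800,3),np.uint8);o[:a.shape[0],:440]=a[:540,:440];o[:b.shape[0],440:440+b.shape[1]]=b;cv2.imwrite("pics/fin.png",o)
print(ctrl.get_obs()["t"],ctrl.get_obs()["contact_force"])
E
```

```text
t: 18.6
tool_pos: [0.5598, -0.096, 0.062]
tool_rot: [-0.672, -3.068, 0.0]
contact_force: [-10.4, 2.6, 19.8]
opening: -0.0002
grip_force: 9.9
t: 19.6
tool_pos: [0.5418, -0.3263, 0.1886]
tool_rot: [0.673, 3.068, -0.0]
contact_force: [1.3, -0.4, 0.7]
opening: -0.0
grip_force: 0.0
19.7 [ 0.35490508  0.70042142 -0.605593  ]
```

View pics/fin.png

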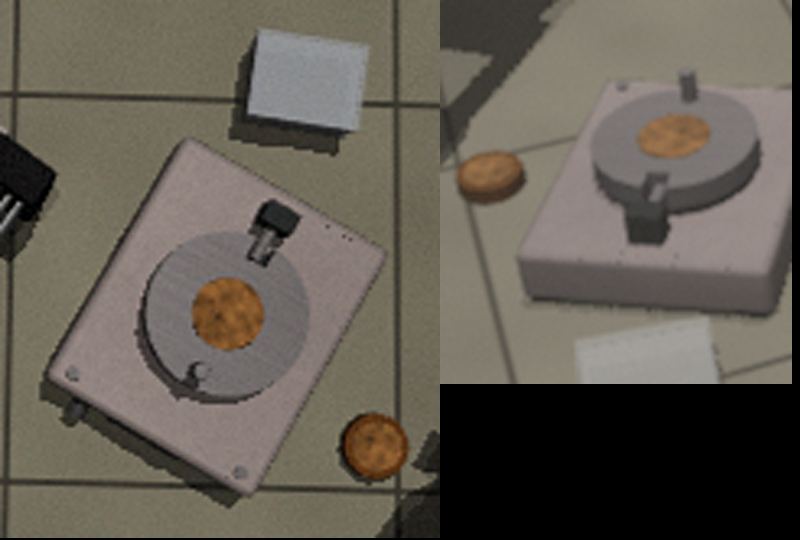

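The final views show the pin sitting inside the notch (265,245 in the top view, 655,187 in the scene view). The carrier is level and low on its seat, the bystanders in these crops (clear box, spare, cooler's edge) show no sign of having moved, and the hand is clear.

```bash
python3 -c "
from station import ctrl; print(ctrl.finish_job())"
```

```text
the job is handed in; nothing more can be done
None
```

I turned the carrier until its notch was over the index pin and pressed it home, with its top at 62 mm and level by eye; the hand was clear when I handed the job in at about 20 s, and no verdict came back.

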